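# Put the loupe away in its case and close the lid

### The job

Put the watchmaker's short loupe (the low black eyepiece with the steel ring) away: set it down gently, not dropped, standing upright on the green floor of the empty compartment of the open wooden case. See that it stands fully below the rim, let go, and then close the lid fully. The tall loupe with the brass ring does not fit: leave it where it stands.

Things in the scene. Friction and masses are not known exactly. Their poses are not given: they have to be found in the camera images.
- loupe_mid (a point): Short loupe: a black upright eyepiece with a steel ring and a lens on top, a cylinder 36 mm in diameter and 40 mm high, about 40 g, standing loose on the white bench. This point is its centre, 20 mm above its underside; z is its axis, up. It stands among other loose things, at least 40 mm of free bench away from them.
- case_pocket (a point): Centre of the empty compartment's green floor in the fixed wooden case, 8 mm above the bench; x, y are the case's axes, z up. Floor: 54 mm either way in x, 68 mm in y; upright walls, rim 48 mm above. The case is 120 (x) by 200 (y) by 56 mm high, its middle 25.5 mm along -y, where a part with screwdrivers is. The lid's hinge line runs along y, 60 mm along +x and 48.5 mm above this point.
- case_lid (a joint): Wooden lid's angle, rad: 0 shut on the rim, 1.57 upright, more leans back (starts 1.7 to 1.95, stop 2.05). Slab 120 mm from hinge to free edge, 200 wide, 8 thick; inner face on the hinge line, thickness outside it. Stiff hinge: stays at any angle, 1 to 3 N at the free edge moves it; no latch. Push its outer face from behind, over the case and down.
- long_loupe_mid (a point): Tall loupe, a bystander: black with a brass ring, 36 mm in diameter and 70 mm high, standing loose on the bench. This point is its centre, 35 mm above its underside.
Mind the look-alikes: they are no part of the job. Of the things that look like the part that bears case_pocket, the larger one is meant.

How it is judged (in metres and radians):
On the way, in this order (a step that is already met when the one before it is completed fails the run):
1. the short loupe, still in the grip, is lowered into the empty compartment to within 20 mm of its floor, with the lid open (x of loupe_mid in the frame of case_pocket between -0.045 and 0.045 m and y of loupe_mid in the frame of case_pocket between -0.06 and 0.06 m and z of loupe_mid in the frame of case_pocket below 0.04 m and contact force between the fingers and loupe above 0.1 N and value of joint case_lid above 1.2 rad), for 0.05 s.
2. it is let go and stands upright on the compartment's floor, below the rim, with the lid still open (x of loupe_mid in the frame of case_pocket between -0.045 and 0.045 m and y of loupe_mid in the frame of case_pocket between -0.06 and 0.06 m and z of loupe_mid in the frame of case_pocket below 0.026 m and angle between loupe_mid's own z axis and vertical below 0.2 rad and contact force between the fingers and loupe below 0.05 N and linear speed of loupe below 0.02 m/s and value of joint case_lid above 1.2 rad), for 0.2 s.
At the end, for the whole second after the job is handed in: The short loupe stands upright (within 0.2 rad), released and at rest, its centre at most 26 mm above the compartment's floor (so below the rim) and within 45 mm in x and 60 mm in y of the compartment's centre; the lid is shut to within 0.06 rad (7 mm at its free edge) (x of loupe_mid in the frame of case_pocket between -0.045 and 0.045 m and y of loupe_mid in the frame of case_pocket between -0.06 and 0.06 m and z of loupe_mid in the frame of case_pocket below 0.026 m and angle between loupe_mid's own z axis and vertical below 0.2 rad and contact force between the fingers and loupe below 0.05 N and linear speed of loupe below 0.02 m/s and value of joint case_lid below 0.06 rad); the robot touches nothing.
It fails at once if the tall loupe is moved by more than 25 mm (distance of long_loupe_mid from where it was at the start of the episode above 0.025 m).
It also fails if it takes over 54 s, if anything falls off the work surface, if the arm or the gripper's body presses on something with over 40 N, if the wrist force passes 120 N, or if a joint passes its speed limit or range.

### The arm

A 6-joint arm with a two-finger parallel gripper is mounted at the origin on the work surface. World frame = base frame: x ahead of the robot, y to its left, z up, the work surface at z = 0. Lengths are in mm, angles in rad, forces in N, time in s.
With the tool pointing down it reaches from about 400 to 825 mm from the base axis. Payload 7 kg.
Tool frame: the origin (TCP) lies at the very end of the fingers, on their centre line; the grasp point (between the pads) lies 19 mm behind it; z points along the fingers, y is the line along which they close (so a half turn about z gives the same grasp; the last joint's range is limited). The gripper opens to 88 mm and grips with 3 to 60 N. Pads are 19 mm wide; open, the fingers measure 130 mm over their backs; the gripper's body (78 mm by 193 mm) begins 47 mm behind the grasp point.
Start: joints at [-0.956, 0.359, 0.012, 0, -1.224, -0.288], TCP at [216.657, -639.261, 226.561] pointing down, gripper open.
Joint ranges: [-3.07, 3.07], [-1.43, 2.12], [-1.02, 1.25], [-3.03, 1.67], [-3.05, -0], [-3.03, 3.03]. Speed limits (rad/s): [2.39, 2.39, 3.01, 3.14, 3.14, 3.14].

### API

Orientations are given as a unit quaternion [x, y, z, w].
In Python, from plant import bot gives the robot as it stands. Calls block until the motion is done:
- bot.move_ptp(position, orientation): joint-space move of the TCP to a pose.
- bot.line_to(position, velocity=150, ori=None): straight line of the TCP; ori=None keeps the orientation; velocity is the mean speed in mm/s.
- bot.move_joints(angles): joint-space move.
- bot.move_gripper(opening, force=None): finger opening in mm; force is the grip in N (None keeps the last); returns when the fingers have stopped.
- bot.pause(seconds).
- bot.solve_ik(position, orientation): joint angles nearest the present ones, or None.
- bot.read_state(): the state.
- bot.camera(name): name is "side" or "top"; returns the picture (400x640x3 uint8, red, green, blue); there is no depth.
- bot.get_calibration(name): a dict with "fx", "fy", "cx", "cy" (pixels), "view" (4x4, takes a point from world to camera coordinates). Camera axes: x right, y up, looking along -z (the intrinsics and any distortion apply to the point x, -y, -z); pixel columns grow to the right and rows downward; lengths in mm; the calibration is good to about 2 mm. A picture is of the moment at which its call begins. get_calibration takes no time and is no camera call.
A pose or a line that the arm cannot do raises bot.Unreachable and nothing moves.
- bot.close_job(): hands the job in; it is judged then, once.
The state is a dict: "t": time; "joint_pos": joint angles; "qvel": joint speeds; "tau": joint torques, N m; "tcp_pos": TCP position; "eef_rot": TCP orientation; "contact_force": force on the tool from outside, world axes, zero at the start; "moment": the same for the moment, N m; "width": finger opening in mm; "finger_force": force on a finger pad.
Only numpy, scipy, OpenCV 4.12 (cv2) and the standard library are available. Lean on these libraries where they do the work, as an engineer would, in place of code of your own. Each camera call takes 0.05 s, during which the arm holds its last target. There are 200 camera calls.

## Working session

There is one attempt and no reset: what is moved stays moved. The work goes in short steps, each a Python script; the robot and the scene stay as the last script left them, time stands still between calls to the robot, and variables do not carry over. Pictures are saved under pics/ and viewed, at most 10 in all, crops included, and the job is handed in when it is done.

```bash
ls; mkdir -p pics
python3 - <<'E'
from plant import bot
import cv2
for n in("top","side"):
    cv2.imwrite(f"pics/{n}0.png",bot.camera(n)[:,:,::-1]); c=bot.get_calibration(n); print(n,c)
print(bot.read_state())
E
```

```text
pics
top {'fx': 427.8420901077297, 'fy': 427.8420901077297, 'cx': 312.499679797141, 'cy': 201.89574536059553, 'view': array([[ 1.24566451e-02, -9.99481878e-01, -2.96784049e-02,
         4.64383267e+01],
       [ 9.86911117e-01,  7.51660542e-03,  1.61089878e-01,
        -4.44818997e+02],
       [-1.60783333e-01, -3.12965872e-02,  9.86493408e-01,
        -1.03565232e+03],
       [ 0.00000000e+00,  0.00000000e+00,  0.00000000e+00,
         1.00000000e+00]])}
side {'fx': 500.2221404476807, 'fy': 500.2221404476807, 'cx': 316.6745254789682, 'cy': 199.64767628308067, 'view': array([[-8.20833364e-01, -5.70901484e-01,  1.74380161e-02,
         4.01251602e+02],
       [ 3.67966059e-01, -5.05212246e-01,  7.80616145e-01,
        -2.34261187e+02],
       [-4.36845016e-01,  6.47172374e-01,  6.24767436e-01,
        -1.26672832e+03],
       [ 0.00000000e+00,  0.00000000e+00,  0.00000000e+00,
         1.00000000e+00]])}
{'t': 0.1, 'joint_pos': array([-9.55907023e-01,  3.59331312e-01,  1.11771605e-02, -2.99604075e-04,
       -1.22407751e+00, -2.88112919e-01]), 'qvel': array([ 4.94001157e-04, -2.13366816e-03,  2.36430021e-03, -3.82253770e-04,
        5.58013210e-05, -7.58321642e-04]), 'tau': array([ 5.68022206e-04, -5.84162271e+01,  2.93749756e+01,  7.01553047e+00,
        1.01895348e-02, -8.87190754e-05]), 'tcp_pos': array([ 216.52166523, -638.89204439,  225.71920616]), 'eef_rot': array([-1.62611832e-01,  9.86689849e-01,  7.07205931e-04, -1.86392400e-04]), 'contact_force': array([ 0.23637356, -0.43301131,  0.2743102 ]), 'moment': array([-0.04456595, -0.04680586, -0.00142326]), 'finger_force': 0.0, 'width': 87.69767158363709}
```

View pics/top0.png

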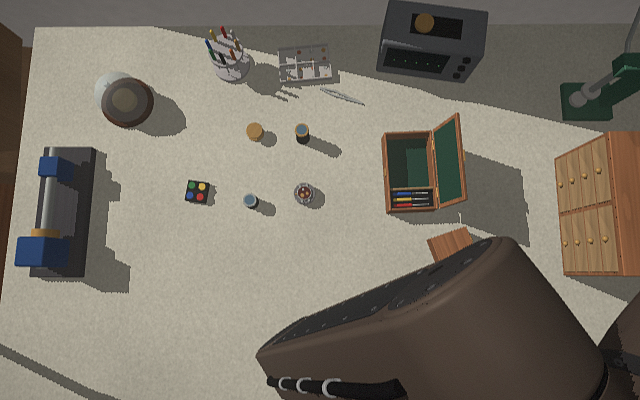

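View pics/side0.png

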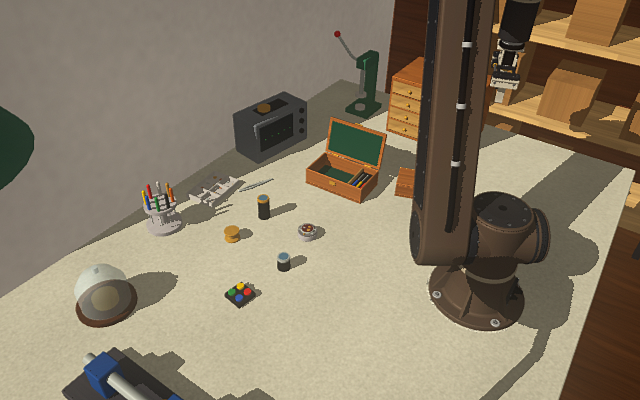

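Top view: the case is at about (412,172), the short loupe at (251,201) and the tall one at (302,132). The small look-alike is at (450,243). In the side view the short loupe is at (284,261) and the case at (345,170). I'll zoom in next.

```bash
cat > h.py <<'E'
import numpy as np
from plant import bot
def proj(n,p):
    c=bot.get_calibration(n); q=c["view"][:3,:3]@np.asarray(p,float)+c["view"][:3,3]
    return np.array([c["cx"]+c["fx"]*q[0]/-q[2], c["cy"]-c["fy"]*q[1]/-q[2]])
def back(n,u,z):
    c=bot.get_calibration(n); R=c["view"][:3,:3]; o=-R.T@c["view"][:3,3]
    d=R.T@np.array([(u[0]-c["cx"])/c["fx"],-(u[1]-c["cy"])/c["fy"],-1]); return o+d*(z-o[2])/d[2]
E
python3 - <<'E'
import cv2
t=cv2.imread("pics/top0.png");s=cv2.imread("pics/side0.png")
r=lambda i,k:cv2.resize(i,None,fx=k,fy=k,interpolation=cv2.INTER_CUBIC)
cv2.imwrite("pics/c1.png",r(t[100:220,370:530],5))
a=r(t[180:220,235:285],8); b=r(s[240:280,265:315],8); cc=r(s[110:210,300:400],5)[:500,:]
import numpy as np
o=np.zeros((600,800,3),np.uint8); 
a=r(t[180:220,235:275],7);b=r(s[240:280,265:305],7)
o[:280,:280]=a; o[300:580,:280]=b; o[:500,290:790]=cc
cv2.imwrite("pics/c2.png",o)
E
```

```text
(no output)
```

View pics/c1.png

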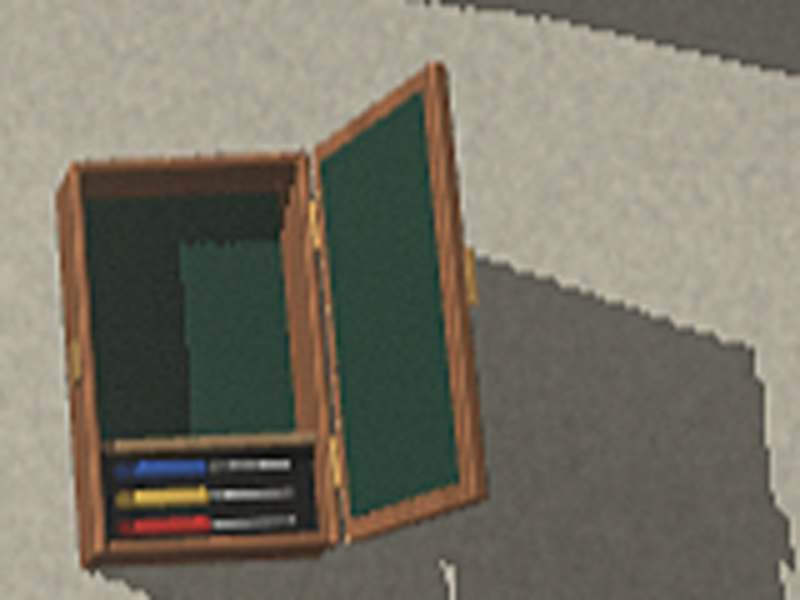

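View pics/c2.png

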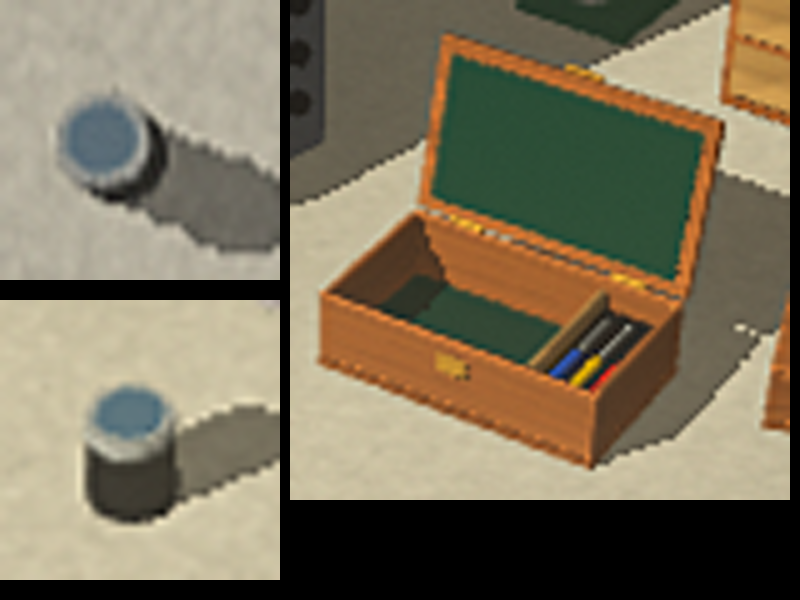

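Run:
```python
from h import *
from scipy.optimize import least_squares
t=lambda u,v:(370+u/5,100+v/5); s=lambda u,v:(300+(u-290)/5,110+v/5)
obs=[("top",t(72,163),(-60,74.5,48)),("top",t(307,153),(60,74.5,48)),("top",t(104,545),(-60,-125.5,48)),("top",t(335,546),(60,-125.5,48)),
("top",t(88,568),(-60,-125.5,-8)),
("side",s(322,293),(-60,74.5,48)),("side",s(592,395),(-60,-125.5,48)),("side",s(320,363),(-60,74.5,-8)),("side",s(592,466),(-60,-125.5,-8)),("side",s(420,213),(60,74.5,48)),("side",s(683,297),(60,-125.5,48)),
("top",t(435,63),74.5),("top",t(478,500),-125.5),("side",s(443,36),74.5),("side",s(722,124),-125.5)]
def res(p):
    x,y,th,a=p; c,sn=np.cos(th),np.sin(th); r=[]
    for n,u,q in obs:
        if not isinstance(q,tuple): q=(60-120*np.cos(a)+4*np.sin(a),q,48.5+120*np.sin(a)+4*np.cos(a))
        r.append(proj(n,(x+c*q[0]-sn*q[1],y+sn*q[0]+c*q[1],8+q[2]))-u)
    return np.array(r)
g=back("top",(408,160),8)
f=least_squares(lambda p:res(p).ravel(),[g[0],g[1],-1.6,1.8]); print(f.x,'\n',res(f.x).round(1).tolist())
print("loupe",back("top",(249.7,200),40),back("side",(283.7,256),40))
print("tall",back("top",(302,128),70),back("side",(263.5,198),70))
```

```text
[ 548.78521211 -190.39440409   -1.52018473    1.76373647] 
 [[-0.7, -0.4], [0.3, -0.6], [-1.7, 1.9], [1.5, -0.4], [-1.7, 0.3], [-0.6, -1.0], [1.3, -0.4], [-0.3, -0.8], [-0.1, -0.2], [-0.6, -2.4], [0.8, -0.1], [-0.3, -0.3], [-0.3, 0.4], [0.1, -1.6], [0.6, -1.2]]
loupe [447.4249426  208.67414579  40.        ] [446.08716116 212.67059711  40.        ]
tall [625.89885216  78.44929291  70.        ] [617.51128738  84.85357221  70.        ]
```

The fit is consistent: the residuals are 2 px or less, and the two cameras agree on the loupe to within 4 mm. Next is the pick, closing along the case's y axis.

```bash
cat >> h.py <<'E'
from scipy.spatial.transform import Rotation as Rot
C=np.array([548.8,-190.4,8.]); TH=-1.520; LA=1.764
CR=Rot.from_euler("z",TH).as_matrix()
W=lambda *p: C+CR@np.array(p,float)          # case frame -> world
def qd(s=1):                                  # tool down, closing along case y
    y=s*CR[:,1]; z=np.array([0,0,-1.]); return Rot.from_matrix(np.c_[np.cross(y,z),y,z]).as_quat()
E
python3 - <<'E'
from h import *
P=np.array([446.8,210.7,0])
j0=bot.read_state()["joint_pos"]
best=min((abs(np.array(j)-j0).max(),s) for s in(1,-1) for j in[bot.solve_ik(P+[0,0,150],qd(s))] if j is not None)
s=best[1]; q=qd(s); print(best)
for p in (W(0,0,250),W(-10,0,120),W(140,-25,142),W(140,-25,260),W(-40,-25,50)): print(bot.solve_ik(p,q))
st=bot.read_state(); bot.line_to(st["tcp_pos"]+[0,0,90],250)
bot.move_gripper(70)
bot.move_ptp(P+[0,0,200],q); bot.line_to(P+[0,0,60],200); 
import cv2; 
for n in("top","side"): cv2.imwrite(f"pics/{n}1.png",bot.camera(n)[:,:,::-1])
a=cv2.imread("pics/top1.png")[150:250,190:310];b=cv2.imread("pics/side1.png")[190:290,220:340]
cv2.imwrite("pics/c3.png",cv2.resize(np.vstack([a,b]),None,fx=3,fy=3,interpolation=cv2.INTER_CUBIC))
st=bot.read_state(); print(s,st["t"],st["tcp_pos"],st["contact_force"])
E
```

```text
(np.float64(1.7953091693526027), -1)
[ 0.00255215  0.18564805 -0.15301834  0.         -1.23212994  0.04824417]
[ 0.02084127  0.28281317 -0.34008413  0.         -0.94789903  0.02995505]
[-0.24668995  0.33606486 -0.20482025  0.         -1.02991121  0.29748627]
[-0.24668995  0.25583829 -0.03914104  0.         -1.275817    0.29748627]
[ 0.07776614  0.31673571 -0.48906332  0.         -0.7649973  -0.02696982]
-1 5.2333 [447.55027324 211.30615749  61.2201411 ] [ 0.26119252 -0.07837709 -0.31497703]
```

View pics/c3.png

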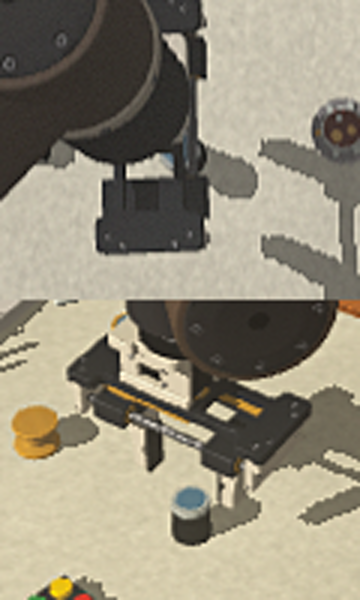

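Run:
```python
from h import *
T=bot.read_state()["tcp_pos"]; w=bot.read_state()["width"]; print(w)
for dx in(-w/2-15,-w/2,w/2,w/2+15):
  for dy in(-9.5,9.5): print(dx,dy,(proj("side",T+[dx,dy,0])-[220,190])*3+[0,300])
for z in (66,120): 
  for dx in(-96,96):print("top body",(proj("top",T+[dx,39,z])-[190,150])*3,(proj("top",T+[dx,-39,z])-[190,150])*3)
```

```text
70.13622664909657
-50.068113324548285 -9.5 [243.80748726 496.73100323]
-50.068113324548285 9.5 [230.42918329 509.80904658]
-35.068113324548285 -9.5 [229.58748808 489.38993894]
-35.068113324548285 9.5 [216.14030172 502.32896512]
35.068113324548285 -9.5 [164.98786426 456.04042989]
35.068113324548285 9.5 [151.24576269 468.3573463 ]
50.068113324548285 -9.5 [151.56264421 449.10966975]
50.068113324548285 9.5 [137.76295643 461.29923691]
top body [ 99.94986318 255.12160433] [202.2165832  256.14546217]
top body [111.21838938  10.15799323] [210.364767    10.55409887]
top body [ 82.24590694 248.7516105 ] [190.39488708 249.81790601]
top body [94.71892944 -9.71123927] [199.38441854  -9.34398867]
```

The predicted tip pixels match the picture, so the gripper is centred on the loupe. I'll grasp, lift and carry it.

Run:
```python
from h import *
P=np.array([446.8,210.7,0]); q=qd(-1)
bot.line_to(P+[0,0,10],80); bot.pause(.2); print(bot.read_state()["tcp_pos"])
bot.move_gripper(20,10); st=bot.read_state(); print(st["width"],st["finger_force"],st["tcp_pos"])
bot.line_to(P+[0,0,150],150); print(bot.read_state()["width"],bot.read_state()["contact_force"])
bot.line_to(W(-8,0,160),250,ori=q)
bot.line_to(W(-8,0,70),150); bot.pause(.1)
st=bot.read_state(); print(st["t"],st["width"],st["finger_force"],st["tcp_pos"],st["contact_force"])
import cv2
for n in("top","side"): cv2.imwrite(f"pics/{n}2.png",bot.camera(n)[:,:,::-1])
a=cv2.imread("pics/top2.png")[100:220,350:510];b=cv2.imread("pics/side2.png")[100:220,270:430]
cv2.imwrite("pics/c4.png",cv2.resize(np.hstack([a,b]),None,fx=2.5,fy=2.5,interpolation=cv2.INTER_CUBIC))
```

```text
[447.08117184 210.97278975  10.53051462]
35.376987659993254 9.999997615814209 [446.83078777 210.74556491  10.01453323]
35.68103413186607 [-0.24171444 -0.39330934 -1.37660419]
10.5667 35.84933490222096 9.999933689832687 [ 549.32103794 -182.34735378   79.25245052] [ 0.21312195  0.01671951 -1.1189008 ]
```

View pics/c4.png

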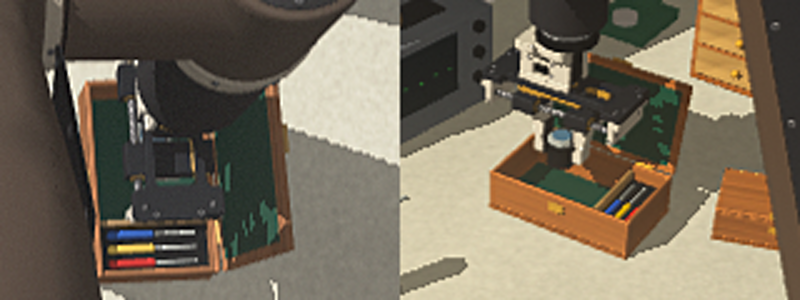

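The loupe is in the grip, upright and above the compartment, clear of the lid and divider. I'll lower it slowly and release on contact.

Run:
```python
from h import *
bot.line_to(W(-8,0,14),60); bot.pause(.2); f0=bot.read_state()["contact_force"][2]
for z in np.arange(13,8,-.7):
    bot.line_to(W(-8,0,z),15); bot.pause(.1); st=bot.read_state(); print(round(z,1),st["tcp_pos"][2].round(2),(st["contact_force"][2]-f0).round(2))
    if st["contact_force"][2]-f0>1.0: break
bot.move_gripper(56); bot.pause(.3)
st=bot.read_state(); print(st["t"],st["width"],st["finger_force"],st["contact_force"])
bot.line_to(W(-8,0,100),100); bot.line_to(W(-8,0,230),250)
bot.line_to(W(160,-25,230),250); bot.move_gripper(0)
import cv2
for n in("top","side"): cv2.imwrite(f"pics/{n}3.png",bot.camera(n)[:,:,::-1])
a=cv2.imread("pics/top3.png")[100:220,350:510];b=cv2.imread("pics/side3.png")[100:220,270:430]
cv2.imwrite("pics/c5.png",cv2.resize(np.hstack([a,b]),None,fx=2.5,fy=2.5,interpolation=cv2.INTER_CUBIC))
print(bot.read_state()["t"],bot.read_state()["tcp_pos"])
```

```text
13.0 21.02 0.92
12.3 20.28 -0.12
11.6 19.6 0.55
10.9 18.9 1.39
14.25 55.804973989079265 0.0 [-0.19650243  0.48376355 -0.46149203]
17.925 [ 531.93680395 -351.4889026   237.9927622 ]
```

View pics/c5.png

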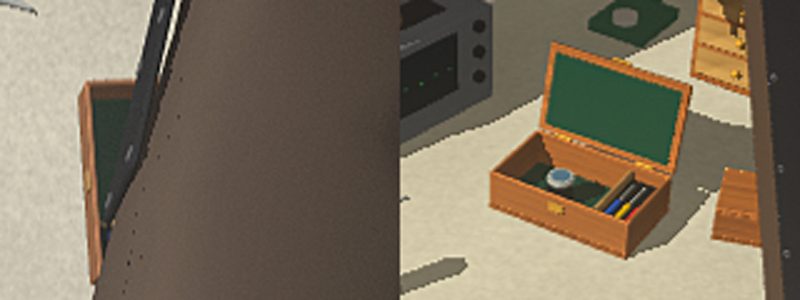

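The loupe stands upright in the compartment, with its lens at about (334,171) in the side view, and the lid is unmoved. Now I'll push the lid along its arc from behind.

Run:
```python
from h import *
bot.line_to(W(150,-25,140),200)
f0=bot.read_state()["contact_force"]; r=105
def tip(a,e=0): return W(60-r*np.cos(a)+(8+e)*np.sin(a)+11,-25,48.5+r*np.sin(a)+(8+e)*np.cos(a))
bot.line_to(tip(1.9,8),150)
for a in np.r_[1.8:0.05:-0.1]:
    bot.line_to(tip(a),70); st=bot.read_state(); f=st["contact_force"]-f0; print(round(a,2),f.round(1))
    if np.linalg.norm(f)>25: break
print(st["t"],st["tcp_pos"])
```

```text
1.8 [-0.7 -0.6 -0.2]
1.7 [-1.1 -1.  -0.3]
1.6 [ 0.2  0.2 -0.8]
1.5 [-0.3 -0.3 -1.3]
1.4 [-0.4 -0.3 -1.2]
1.3 [ 0.2 -0.2  0.1]
1.2 [-0.9  0.4 -0.7]
1.1 [-0.2 -0.  -0.6]
1.0 [-1.  -0.1 -0.3]
0.9 [ 0.1 -0.3 -0.5]
0.8 [ 0.  -0.4 -0.3]
0.7 [ 0.4  0.2 -0.1]
0.6 [ 0.1  0.  -1.3]
0.5 [ 1.   0.3 -1.2]
0.4 [-1.  -0.5 -0.6]
0.3 [-0.2  0.  -0.4]
0.2 [ 0.9 -0.1 -0.7]
0.1 [-0.1 -0.2 -0.1]
24.3917 [ 521.7842287  -158.9889973    74.45290477]
```

Run:
```python
from h import *
import cv2
for n in("top","side"): cv2.imwrite(f"pics/{n}4.png",bot.camera(n)[:,:,::-1])
a=cv2.imread("pics/top4.png")[100:220,350:510];b=cv2.imread("pics/side4.png")[80:200,270:430]
cv2.imwrite("pics/c6.png",cv2.resize(np.hstack([a,b]),None,fx=2.5,fy=2.5,interpolation=cv2.INTER_CUBIC))
```

```text
(no output)
```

View pics/c6.png

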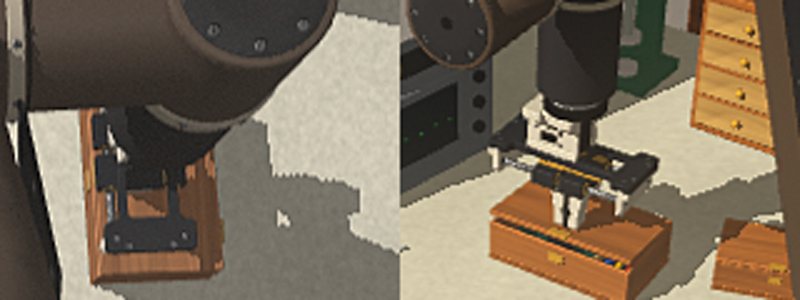

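The lid is nearly shut under the fingertips, with a small gap left at the front. I'll press it down until there is a firm reaction, then retreat.

Run:
```python
from h import *
import cv2
p=bot.read_state()["tcp_pos"]; f0=bot.read_state()["contact_force"]
for z in np.arange(72,58,-1.5):
    bot.line_to([p[0],p[1],z],40); bot.pause(.1); st=bot.read_state(); f=st["contact_force"]-f0; print(z,st["tcp_pos"][2].round(1),f.round(1))
    if f[2]>10: break
bot.line_to([p[0],p[1],130],150); bot.line_to([p[0]-60,p[1]-200,250],250); bot.pause(.2)
print(bot.read_state()["t"])
cv2.imwrite("pics/c7.png",cv2.resize(bot.camera("side")[80:220,270:430,::-1],None,fx=4,fy=4,interpolation=cv2.INTER_CUBIC))
```

```text
72.0 72.0 [-0.4  0.4 -1.2]
70.5 70.5 [-0.4  0.5 -1.9]
69.0 68.9 [-0.3 -0.2 -1.9]
67.5 67.4 [-1.4  0.4 -1.9]
66.0 66.0 [-0.7 -0.5 -1.4]
64.5 64.8 [-1.5  0.4  4.3]
63.0 64.6 [-5.8  2.8 17. ]
28.8583
```

View pics/c7.png

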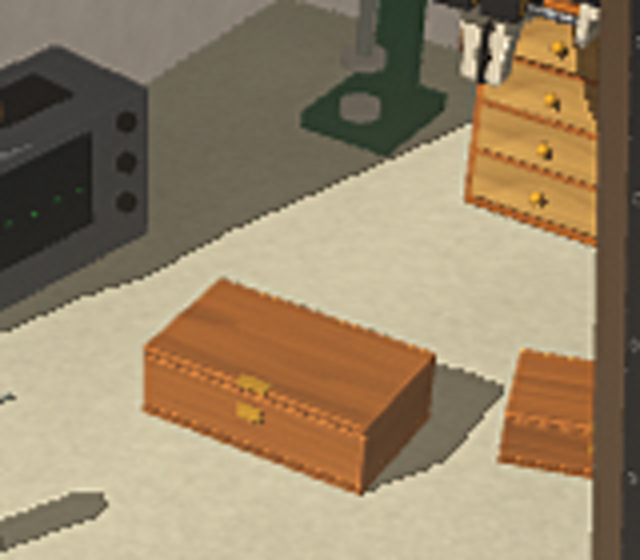

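The lid is flush: the reaction came at z = 64.6, matching the expected 64.5, and no gap is visible. The arm is clear, so I'm handing the job in.

Run:
```python
from plant import bot
print(bot.read_state()["contact_force"]); print(bot.close_job())
```

```text
[0.54297846 0.32426771 0.46838127]
the job is handed in; nothing more can be done
None
```

The short loupe was set down upright in the empty compartment and released, the lid is closed flush, the tall loupe was left alone, and the job was handed in at about 29 s; no verdict came back.

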